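# Make up the riveting kit and the edge-finishing kit

### The job

From the stock on the dark cutting mat, make up two kits: into the three-pocket tray go the rivet setter, lying in the long slot, and the low tin and the steel anvil, one in each square pocket; into the two-pocket tray go the edge slicker, standing upright, and the block of beeswax, one in each pocket. Which of a tray's two square pockets takes which is up to you, but every piece must sit flat on the tray floor within its pocket, the tin, anvil and wax the same way up as you found them. Leave the tall tin, the glue pot and the mallet where they are.

Things in the scene. Friction and masses are not known exactly. Their poses are not given: they have to be found in the camera images.
- setter_mid (a point): Rivet setter: plain steel bar with a square shank 22 x 22 mm, lying down, 90 mm long over all along its own y axis; the last 16 mm at the +y end is a thinner round nose 14 mm across. It lies 22 mm high on the cutting mat. 0.22 kg. Loose; point at its centre, half-way up. To clear the tray walls, hold it with the finger ends about 10 mm above its underside.
- anvil_mid (a point): Small steel setting anvil: a square block 42 x 42 mm (sides along its x and y axes), 28 mm high, with four small round dishes on top. 0.35 kg. Loose; point at its centre, half-way up. To clear the tray walls, hold it with the finger ends about 10 mm above its underside.
- low_tin_mid (a point): The LOW round aluminium tin (rivets), shut: 50 mm across, 32 mm high, standing upright, z axis up. 0.12 kg. Loose; point at its centre, half-way up. To clear the tray walls, hold it with the finger ends about 10 mm above its underside.
- slicker_mid (a point): Edge slicker: a turned light-wood spindle with grooves, standing upright (z axis up), 68 mm high, foot 36 mm across, thick middle part 32 mm across between 25 and 50 mm above the foot: hold it there. 0.06 kg. Loose; point at its centre, half-way up.
- wax_mid (a point): Block of natural beeswax, rigid: 36 mm (its x) by 56 mm (its y), 30 mm high, lying flat. 0.06 kg. Loose; point at its centre, half-way up. To clear the tray walls, hold it with the finger ends about 10 mm above its underside.
- rivet_tray: Riveting tray, wood, fixed to the bench, the one with THREE pockets: 154 mm (its x) by 178 mm (its y). Origin under its centre, at bench height. Floor top 6 mm and wall tops 14 mm above the origin; walls 6 mm thick. One long slot centred at x = -43, y = 0 mm in its own frame, inside 56 mm (x) by 166 mm (y); two square pockets centred at x = +31, y = +43 and y = -43 mm, inside 80 x 80 mm each.
- edge_tray: Edge-finishing tray, wood, fixed to the bench, the one with TWO pockets: 92 mm (its x) by 178 mm (its y). Origin under its centre, at bench height. Floor top 6 mm and wall tops 14 mm above the origin; walls 6 mm thick. Two square pockets centred at x = 0, y = +43 and y = -43 mm in its own frame, inside 80 x 80 mm each.
- tall_tin_mid (a point): The TALL round aluminium tin, 50 mm across like the low one but 70 mm high, standing among the stock on the mat; stays where it is. Loose; point at its centre, half-way up.
- glue_pot_mid (a point): White ceramic glue pot with a black lid, 64 mm across, 60 mm high, standing left of the far end of the mat; stays where it is. Loose; point at its centre, half-way up.
- mallet_mid (a point): Wooden mallet lying down beyond the mat, 293 mm long over all along its own y axis, head (50 x 95 x 50 mm high) at its -y end; stays where it is. The point is 25 mm above the bench, 90 mm from the head's middle along the handle.

How it is judged:
By the outcome, as a careful person would: the job done as asked, in the order asked, and still so for the second after the job is handed in, with the robot touching nothing.
It also fails if it takes over 120 s, if anything falls off the work surface, if the arm or the gripper's body presses on something with over 40 N, if the wrist force passes 120 N, or if a joint passes its speed limit or range.

### The arm

A 6-joint arm with a two-finger parallel gripper is mounted at the origin on the work surface. World frame = base frame: x ahead of the robot, y to its left, z up, the work surface at z = 0. Lengths are in mm, angles in rad, forces in N, time in s.
With the tool pointing down it reaches from about 350 to 975 mm from the base axis. Payload 7.1 kg.
Tool frame: the origin (TCP) lies between the finger pads; the fingertips stand 19 mm ahead of it and the grasp point (between the pads) is the TCP (ctrl.tcp_to_tips is the distance from the TCP to the fingertips, in mm); z points along the fingers, y is the line along which they close (so a half turn about z gives the same grasp; the last joint's range is limited). The gripper opens to 88 mm and grips with 3 to 60 N. Pads are 20 mm wide; open, the fingers measure 115 mm over their backs; the gripper's body (75 mm by 178 mm) begins 61 mm behind the grasp point.
Start: joints at [1.205, 0.423, 1.63, -0, 1.089, -0.019], TCP at [212.399, 587.785, 241.675] pointing down, gripper open.
Joint ranges: [-3, 3], [-0.9, 2.11], [0.09, 2.58], [-1.31, 4.45], [0.11, 2.69], [-2.54, 2.54]. Speed limits (rad/s): [2.39, 2.39, 3.01, 3.14, 3.14, 3.14].

### API

Orientations are given as a rotation vector (axis times angle).
In Python, from workcell import status, optics, ctrl gives the robot as it stands. The module is installed in compiled form; this text tells all that it offers.
- The arm moves only by the shell command python3 -m inch 'ROWS'. ROWS is JSON, a list that holds one entry, the list of rows, each a list of 7 numbers: the shift along the tool's x, y, z in mm, then the turn, a rotation vector about the tool's x, y, z in rad, then the opening in per cent of the stroke, from 0 (shut) to 100 (fully open). A call has 1 to 20 rows; each row is the pose to reach, as a shift and turn from the pose commanded when the call began, along the tool's axes at that moment; what a row does not reach only later rows make up. A row lasts 1/10 s, in which the tool goes at most 50 mm and 8.59 degrees, less where a joint would pass 70% of its speed; a pose out of reach is approached as far as the arm can. A call with a gripper value outside its range is refused whole. The fingers move at their own pace and stop on an object; the grip force is fixed at half the most. Time passes only in rows, so rows that repeat a pose let the fingers close. It gives the time, the measured TCP pose, the force, the opening and the grip force at its end, in the units of the state.
- status.get_obs(): the state, without advancing time (a new reading comes with each control period).
- optics.get_image(name): name is "scene" or "side" or "wrist"; returns a dict with "frame" (480x640x3 uint8, red, green, blue), "fx", "fy", "cx", "cy" (pixels), "rvec" (rotation vector, rad) and "tvec" (3), from world to camera coordinates, as OpenCV has them; the wrist camera has in their place "hand_eye" (4x4, takes a point from camera to tool coordinates, whose origin is the TCP and whose axes are the flange's). Camera axes: x right, y down, z forward; pixel columns grow to the right and rows downward; lengths in mm; the calibration is good to about 2 mm. A picture is of the moment at which its call begins: read the wrist's pose just before it. There is no depth.
- ctrl.close_job(): hands the job in; it is judged then, once.
The state is a dict: "t": time; "qpos": joint angles; "qvel": joint speeds; "joint_torque": joint torques, N m; "ee_pos": TCP position; "orientation": TCP orientation; "ft_force": force on the tool from outside, world axes, zero at the start; "moment": the same for the moment, N m; "width": finger opening in mm; "grasp_force": force on a finger pad.
Only numpy, scipy, OpenCV 4.12 (cv2) and the standard library are available. Lean on these libraries where they do the work, as an engineer would, in place of code of your own. Each camera call takes 0.05 s, during which the arm holds its last target. There are 200 camera calls.

## Working session

There is one attempt and no reset: what is moved stays moved. The work goes in short steps, Python scripts to look and compute and a shell command to move; the robot and the scene stay as the last step left them, time stands still between calls to the robot, and variables do not carry over. Pictures are saved under pics/ and viewed, at most 14 in all, crops included, and the job is handed in when it is done.

```bash
mkdir -p pics; cat > h.py <<'E'
import numpy as np, cv2
from workcell import status, optics, ctrl
def snap(n,f):
    im=optics.get_image(n); cv2.imwrite('pics/'+f,cv2.cvtColor(im['frame'],cv2.COLOR_RGB2BGR)); 
    np.save('pics/'+f+'.npy',{k:v for k,v in im.items() if k!='frame'},allow_pickle=True); return im
def px2w(im,u,v,z):
    K=np.array([[im['fx'],0,im['cx']],[0,im['fy'],im['cy']],[0,0,1]])
    R=cv2.Rodrigues(np.array(im['rvec'],float))[0]; t=np.array(im['tvec'],float).ravel()
    d=R.T@np.linalg.inv(K)@[u,v,1]; c=-R.T@t
    return c+d*(z-c[2])/d[2]
def w2px(im,P):
    K=np.array([[im['fx'],0,im['cx']],[0,im['fy'],im['cy']],[0,0,1]])
    return cv2.projectPoints(np.array(P,float).reshape(-1,1,3),np.array(im['rvec'],float),np.array(im['tvec'],float),K,None)[0].reshape(-1,2)
def load(f): return np.load('pics/'+f+'.npy',allow_pickle=True).item()
E
python3 - <<'E'
from h import *
o=status.get_obs(); print(o)
for n in ('scene','side','wrist'):
    im=snap(n,n+'0.png'); 
    if n=='wrist': print(im['hand_eye'],im['fx'])
    else: print(n,-cv2.Rodrigues(np.array(im['rvec']))[0].T@im['tvec'])
E
```

```text
{'t': 0.0, 'qpos': array([ 1.20499642e+00,  4.23859422e-01,  1.63069748e+00, -4.72923934e-05,
        1.08861462e+00, -1.90416246e-02]), 'qvel': array([-1.74698055e-03,  6.05805666e-04, -2.16764311e-03, -7.95799677e-05,
       -6.17586927e-04,  1.13924548e-03]), 'joint_torque': array([-4.42185075e-03, -5.44624114e+01, -2.73653662e+01,  6.42694579e-02,
        2.26701127e-02, -1.19193078e-04]), 'ee_pos': array([212.2251098 , 587.29046501, 240.88714633]), 'orientation': array([-5.41882685e-01, -3.09424027e+00,  2.44668337e-03]), 'ft_force': array([-0.82796887,  0.70040105,  0.07405587]), 'moment': array([ 0.00562011,  0.00903404, -0.00800774]), 'grasp_force': 0.0, 'width': 87.79462246539826}
scene [1106.93132025 -382.08959408  663.16229237]
side [542.22885644 764.22302216 859.00893308]
[[-3.33296904e-04 -9.60094169e-01 -2.79676736e-01  7.55831867e+01]
 [ 9.99999850e-01 -4.41700618e-04  3.24579497e-04 -4.68965646e-01]
 [-4.35160269e-04 -2.79676585e-01  9.60094172e-01 -1.43533961e+02]
 [ 0.00000000e+00  0.00000000e+00  0.00000000e+00  1.00000000e+00]] 363.6575788385125
```

View pics/scene0.png

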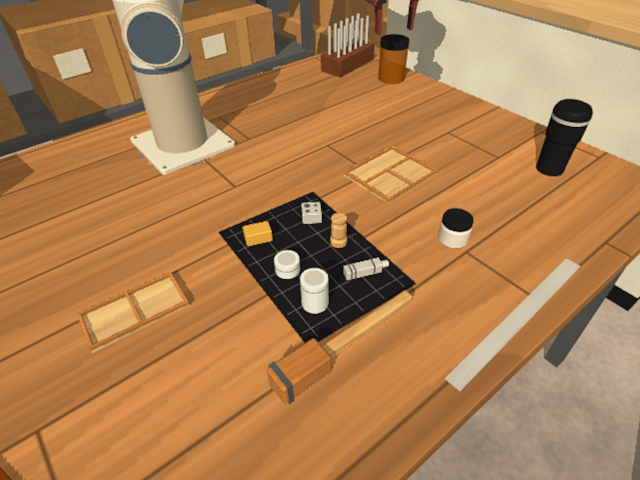

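View pics/side0.png

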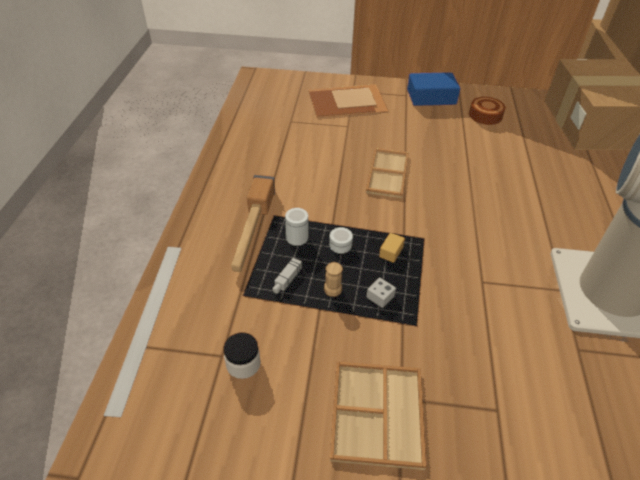

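View pics/wrist0.png

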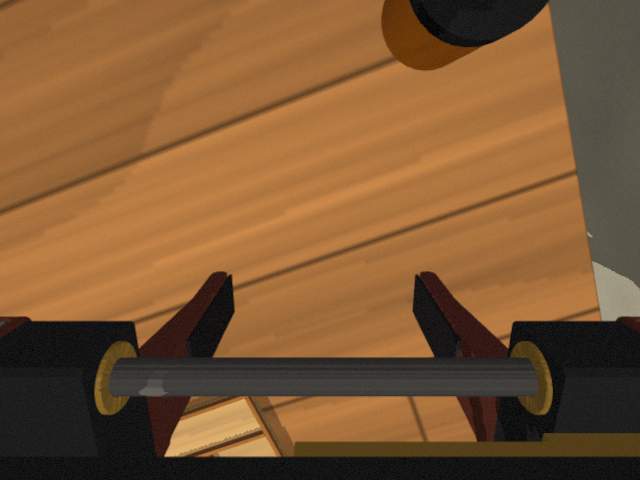

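```bash
python3 - <<'E'
import cv2,numpy as np
s=cv2.imread('pics/scene0.png'); d=cv2.imread('pics/side0.png')
c=lambda im,x,y,w,h,k: cv2.resize(im[y:y+h,x:x+w],None,fx=k,fy=k,interpolation=cv2.INTER_CUBIC)
cv2.imwrite('pics/c1.png',c(d,240,185,190,140,4))
cv2.imwrite('pics/c2.png',c(s,215,185,200,150,4))
cv2.imwrite('pics/c3.png',np.vstack([np.hstack([c(d,325,355,110,120,3.5) if 0 else cv2.resize(d[360:474,328:428],(400,456)),cv2.resize(s[265:355,75:195],(400,300))[:300] if 0 else np.vstack([cv2.resize(s[270:350,75:195],(400,267)),np.zeros((189,400,3),np.uint8)])])]))
E
```

```text
(no output)
```

View pics/c1.png

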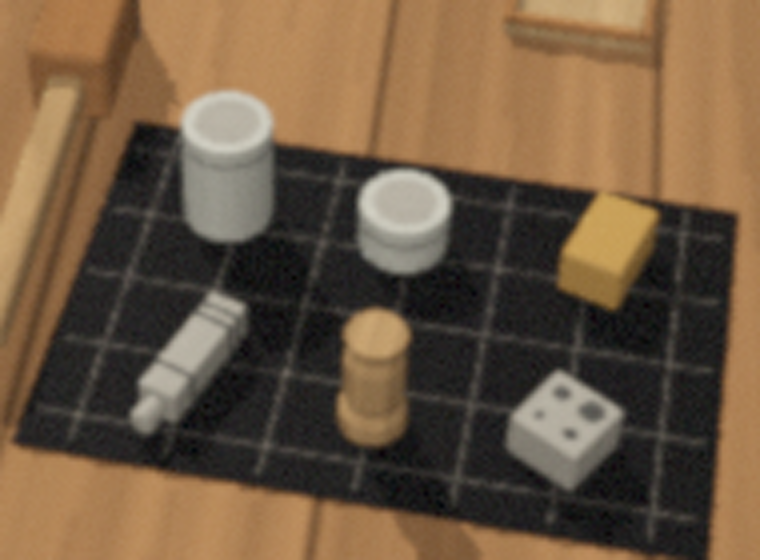

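View pics/c2.png

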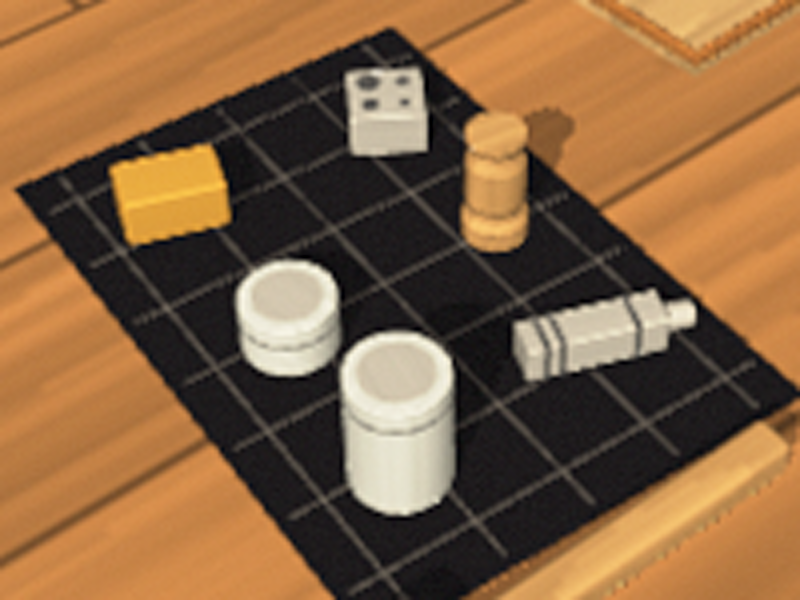

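View pics/c3.png

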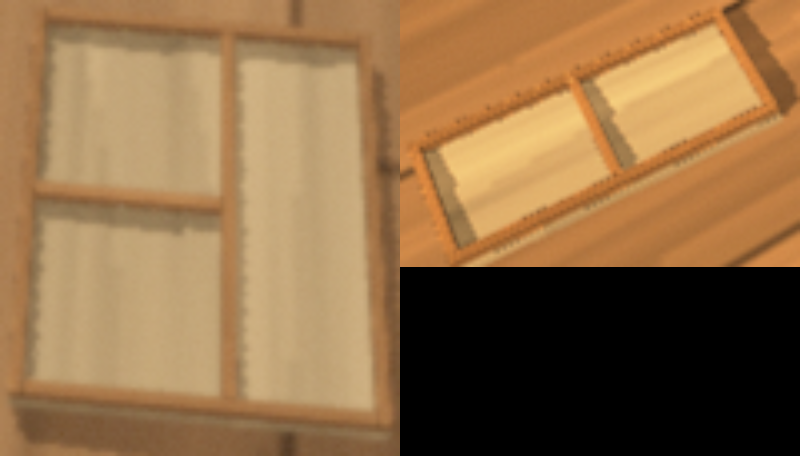

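```bash
python3 - <<'E'
from h import *
S=load('side0.png');C=load('scene0.png')
def A(U,V): return S,240+U/4-.375,185+V/4-.375
def B(U,V): return C,215+U/4-.375,185+V/4-.375
def W(f,pts,z): return np.array([px2w(*f(*p),z) if 0 else px2w(f(*p)[0],f(*p)[1],f(*p)[2],z) for p in pts])[:,:2]
r=lambda a:np.round(a,1).tolist()
m=1
for n,a,b,z in [('low',(404,203),(288,298),32),('tall',(228,125),(397,373),70),('slick',(378,334),(497,132),68)]:
    print(n,r(W(A,[a],z+m)),r(W(B,[b],z+m)))
for n,a,b,z in [('wax',[(605,193),(659,210),(616,270),(561,251)],[(110,168),(214,145),(231,192),(122,213)],30),
 ('anvil',[(562,370),(625,413),(569,455),(508,425)],[(346,72),(421,67),(428,119),(353,124)],28),
 ('setter',[(218,293),(247,303),(173,393),(141,375)],[(515,325),(655,291),(668,318),(530,347)],22)]:
    for f,p in((A,a),(B,b)):
        w=W(f,p,z+m); e=np.roll(w,-1,0)-w
        print(n,r(w.mean(0)),r(np.linalg.norm(e,axis=1)),r(np.degrees(np.arctan2(e[:,1],e[:,0]))))
print('nose',r(W(A,[(143,417)],12)),r(W(B,[(692,313)],12)))
T=lambda U,V:(S,328+U/4-.375,360+V/4-.375)
E=lambda U,V:(C,75+U/3.333-.35,270+V/3.333-.35)
for n,f,p in(('riv',T,[(46,17),(366,38),(390,422),(12,392)]),('edge',E,[(17,150),(322,9),(378,108),(56,256)])):
    w=W(f,p,14); e=np.roll(w,-1,0)-w
    print(n,r(w),r(w.mean(0)),r(np.linalg.norm(e,axis=1)),r(np.degrees(np.arctan2(e[:,1],e[:,0]))))
w=W(E,[(17,150)],14)
print('glue',r([px2w(S,241,342,60)[:2]]),r([px2w(C,457,218,60)[:2]]))
E
```

```text
low [[581.6, -58.6]] [[581.8, -57.9]]
tall [[681.5, -67.4]] [[681.6, -67.4]]
slick [[584.0, 71.3]] [[584.3, 73.5]]
wax [466.6, -55.4] [31.7, 54.4, 31.9, 53.6] [163.1, 65.3, -18.4, -115.0]
wax [469.4, -54.1] [56.5, 39.4, 57.1, 36.6] [69.3, -21.0, -113.5, 158.0]
anvil [485.4, 77.7] [41.1, 41.4, 34.9, 47.9] [143.8, 48.7, -25.4, -122.4]
anvil [486.2, 77.9] [42.3, 45.5, 41.0, 45.5] [56.1, -33.9, -124.0, 147.8]
setter [681.6, 48.7] [17.3, 73.0, 20.9, 69.6] [163.2, 66.9, -27.5, -116.1]
setter [680.9, 53.1] [73.6, 19.1, 70.5, 16.1] [68.6, -24.8, -113.9, 165.7]
nose [[701.6, 95.0]] [[701.6, 101.9]]
riv [[553.6, 254.0], [407.6, 245.2], [399.7, 418.2], [550.5, 426.1]] [477.9, 335.8] [146.2, 173.2, 151.1, 172.1] [-176.5, 92.6, 3.0, -89.0]
edge [[440.4, -418.4], [450.3, -244.3], [539.4, -252.9], [521.9, -424.7]] [488.0, -335.1] [174.4, 89.5, 172.6, 81.8] [86.7, -5.5, -95.8, 175.6]
glue [[731.3, 261.1]] [[731.7, 264.4]]
```

```bash
cat > g.py <<'E'
import sys
from h import *
from scipy.spatial.transform import Rotation as Ro
def go(x,y,yaw,zs):
    o=status.get_obs(); R=Ro.from_rotvec(o['orientation']); a=np.radians(yaw); s,c=np.sin(a),np.cos(a)
    T=Ro.from_matrix(np.array([[-s,c,0],[c,s,0],[0,0,-1]]).T) if 0 else Ro.from_matrix(np.column_stack([[-s,c,0],[c,s,0],[0,0,-1]]))
    print('t',round(o['t'],1),'w',round(o['width'],1),'at',o['ee_pos'].round(1),'turn',(R.inv()*T).as_rotvec().round(3))
    for z in zs: print(z,R.inv().apply(np.array([x,y,z])-o['ee_pos']).round(1))
v=[float(k) for k in sys.argv[1:]]; go(v[0],v[1],v[2],v[3:])
E
python3 g.py 682 55 -23 150 30
```

```text
t 0.1 w 87.9 at [212.3 587.4 241.1] turn [-1.000e-03  1.000e-03  1.625e+00]
150.0 [-622.7 -340.9   91.5]
30.0 [-622.7 -340.8  211.5]
```

```bash
python3 -m inch '[[[-622.7,-340.9,91.5,0,0,1.625,70],[-622.7,-340.9,91.5,0,0,1.625,70],[-622.7,-340.9,91.5,0,0,1.625,70],[-622.7,-340.9,91.5,0,0,1.625,70],[-622.7,-340.9,91.5,0,0,1.625,70],[-622.7,-340.9,91.5,0,0,1.625,70],[-622.7,-340.9,91.5,0,0,1.625,70],[-622.7,-340.9,91.5,0,0,1.625,70],[-622.7,-340.9,91.5,0,0,1.625,70],[-622.7,-340.9,91.5,0,0,1.625,70],[-622.7,-340.9,91.5,0,0,1.625,70],[-622.7,-340.9,91.5,0,0,1.625,70],[-622.7,-340.9,91.5,0,0,1.625,70],[-622.7,-340.9,91.5,0,0,1.625,70],[-622.7,-340.9,91.5,0,0,1.625,70],[-622.7,-340.9,91.5,0,0,1.625,70],[-622.7,-340.9,91.5,0,0,1.625,70],[-622.7,-340.9,91.5,0,0,1.625,70],[-622.7,-340.9,91.5,0,0,1.625,70],[-622.7,-340.9,91.5,0,0,1.625,70]]]'; python3 g.py 682 55 -23 150 30; python3 -c "
from h import *
snap('wrist','w1.png')"
```

```text
t: 2.15
ee_pos: [681.7, 56.8, 150.6]
orientation: [2.618, 1.737, 0.0]
ft_force: [-0.8, 0.9, 0.4]
width: 61.3
grasp_force: 0.0
t 2.1 w 61.3 at [681.7  56.8 150.6] turn [ 0.    -0.     0.002]
150.0 [-1.6  1.   0.6]
30.0 [ -1.6   1.  120.6]
```

View pics/w1.png

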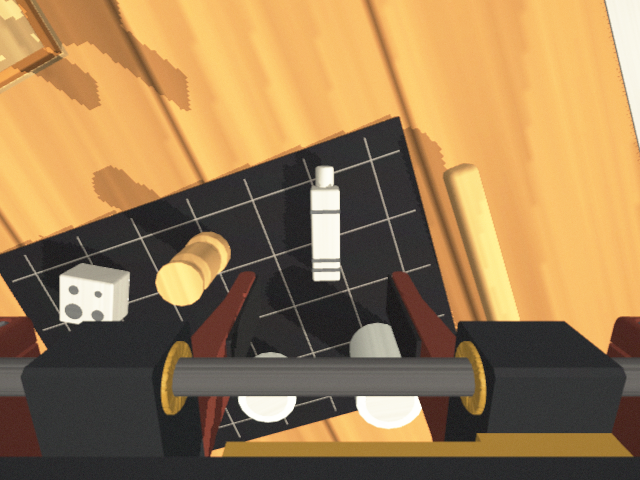

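The view shows the setter nearly square to the fingers: butt end at (326,279), nose tip at (323,167), axis within about 1° of vertical.

```bash
cat >> h.py <<'E'
def wpx(im,o,u,v,z):
    from scipy.spatial.transform import Rotation as Ro
    H=np.array(im['hand_eye']); R=Ro.from_rotvec(o['orientation']).as_matrix()
    d=R@H[:3,:3]@[(u-im['cx'])/im['fx'],(v-im['cy'])/im['fy'],1]; c=R@H[:3,3]+o['ee_pos']
    return (c+d*(z-c[2])/d[2]).round(1)
E
python3 - <<'E'
from h import *
im=load('w1.png');o=status.get_obs()
for u,v,z in [(326,270,23),(325,187,23),(323,167,12),(95,278,29),(180,284,69)]: print(wpx(im,o,u,v,z))
E
```

```text
[672.6  25.9  23. ]
[697.7  87.5  23. ]
[701.6 100.7  12. ]
[503.6  92.6  29. ]
[585.3  71.8  69. ]
```

```bash
python3 -m inch '[[[-1.5,1.5,60,0,0,0,70],[-1.5,1.5,100,0,0,0,70],[-1.5,1.5,120,0,0,0,70],[-1.5,1.5,120,0,0,0,70],[-1.5,1.5,120,0,0,0,70],[-1.5,1.5,120,0,0,0,0],[-1.5,1.5,120,0,0,0,0],[-1.5,1.5,120,0,0,0,0],[-1.5,1.5,120,0,0,0,0],[-1.5,1.5,120,0,0,0,0],[-1.5,1.5,120,0,0,0,0],[-1.5,1.5,120,0,0,0,0]]]';python3 g.py 435 334 2.5 30 150
```

```text
t: 3.4
ee_pos: [682.9, 53.6, 30.5]
orientation: [-2.619, -1.735, 0.0]
ft_force: [-0.1, 0.8, 4.4]
width: 21.9
grasp_force: 30.0
t 3.4 w 21.9 at [682.9  53.6  30.5] turn [-0.    -0.    -0.445]
30.0 [ 161.4 -337.7    0.6]
150.0 [ 161.4 -337.7 -119.4]
```

```bash
python3 -m inch '[[[0,0,-40,0,0,0,0],[0,0,-80,0,0,0,0],[0,0,-119,0,0,0,0],[40,-84,-119,0,0,-0.11,0],[60,-126,-119,0,0,-0.17,0],[80,-168,-119,0,0,-0.22,0],[100,-210,-119,0,0,-0.28,0],[120,-252,-119,0,0,-0.34,0],[140,-294,-119,0,0,-0.39,0],[161.4,-337.7,-119,0,0,-0.445,0],[161.4,-337.7,-119,0,0,-0.445,0],[161.4,-337.7,-119,0,0,-0.445,0],[161.4,-337.7,-119,0,0,-0.445,0],[161.4,-337.7,-119,0,0,-0.445,0],[161.4,-337.7,-119,0,0,-0.445,0]]]';python3 g.py 435 334 2.5 150 36;  python3 -c "
from h import *
snap('wrist','w2.png')"
```

```text
t: 4.9
ee_pos: [435.9, 333.0, 149.0]
orientation: [2.174, 2.268, -0.0]
ft_force: [0.0, -1.1, -2.4]
width: 21.5
grasp_force: 30.0
t 4.9 w 21.5 at [435.9 333.  149. ] turn [-0.     0.    -0.001]
150.0 [ 1.  -0.8 -1. ]
36.0 [  1.   -0.8 113. ]
```

View pics/w2.png

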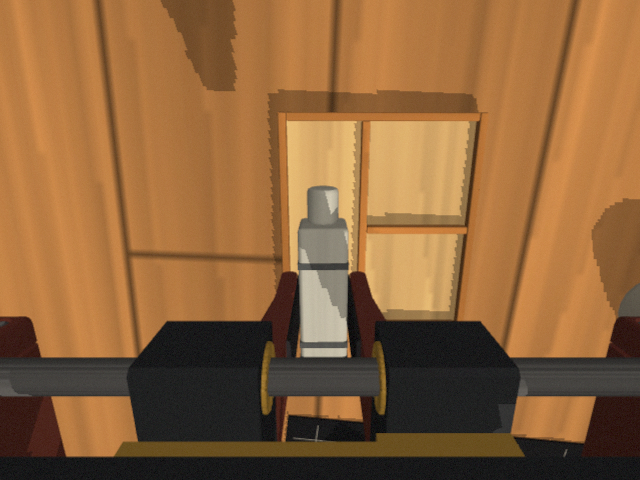

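The setter is held level, nose ahead (323,190). The tray's far corners are at (280,113) and (482,113), the slot runs from column 287 to 361 at its far end, and the cross wall is at row 230.

```bash
python3 - <<'E'
from h import *
im=load('w2.png');o=status.get_obs()
for u,v,z in [(280,113,14),(482,113,14),(288,121,14),(360,121,14),(418,230,14),(474,121,14),(370,121,14)]: print(wpx(im,o,u,v,z))
E
```

```text
[401.8 418.7  14. ]
[548.5 424.8  14. ]
[407.7 413.4  14. ]
[460.3 415.6  14. ]
[512.1 335.   14. ]
[543.6 419.1  14. ]
[467.6 415.9  14. ]
```

```bash
python3 -m inch '[[[0,-0.5,50,0,0,0,0],[0,-0.5,90,0,0,0,0],[0,-0.5,105,0,0,0,0],[0,-0.5,110,0,0,0,0],[0,-0.5,112,0,0,0,0],[0,-0.5,112.5,0,0,0,0],[0,-0.5,112.5,0,0,0,0],[0,-0.5,112.5,0,0,0,0],[0,-0.5,112.5,0,0,0,0]]]'; python3 -m inch '[[[0,0,1,0,0,0,0],[0,0,1,0,0,0,0],[0,0,1,0,0,0,0]]]'
```

```text
t: 5.85
ee_pos: [434.9, 334.3, 37.5]
orientation: [2.172, 2.27, 0.002]
ft_force: [-0.3, 0.0, -2.8]
width: 22.0
grasp_force: 30.0
t: 6.15
ee_pos: [434.5, 334.0, 35.7]
orientation: [2.172, 2.27, -0.0]
ft_force: [-0.2, -0.9, -1.8]
width: 21.6
grasp_force: 30.0
```

```bash
python3 -m inch '[[[0,0,1,0,0,0,0],[0,0,1,0,0,0,0],[0,0,1,0,0,0,0]]]'
```

```text
t: 6.45
ee_pos: [434.5, 333.9, 34.6]
orientation: [-2.172, -2.27, 0.0]
ft_force: [0.4, 0.6, -2.8]
width: 22.1
grasp_force: 30.0
```

```bash
python3 -m inch '[[[0,0,1,0,0,0,0],[0,0,1,0,0,0,0],[0,0,1,0,0,0,0]]]'
```

```text
t: 6.75
ee_pos: [434.5, 333.9, 33.6]
orientation: [-2.172, -2.27, 0.0]
ft_force: [-0.8, 0.1, -3.5]
width: 21.5
grasp_force: 30.0
```

```bash
python3 -m inch '[[[0,0,1,0,0,0,0],[0,0,1,0,0,0,0],[0,0,1,0,0,0,0]]]'
```

```text
t: 7.05
ee_pos: [434.6, 334.0, 33.5]
orientation: [2.172, 2.27, 0.0]
ft_force: [-2.7, -0.9, 8.0]
width: 21.7
grasp_force: 30.0
```

```bash
python3 -m inch '[[[0,0,0,0,0,0,45],[0,0,0,0,0,0,45],[0,0,0,0,0,0,45],[0,0,0,0,0,0,45],[0,0,-15,0,0,0,45],[0,0,-50,0,0,0,45],[0,0,-100,0,0,0,60],[0,0,-120,0,0,0,80],[0,0,-120,0,0,0,80]]]';python3 g.py 581.5 -58 45 150 32; python3 -c "
from h import *
snap('wrist','w3.png')"
```

```text
t: 7.95
ee_pos: [436.4, 335.4, 157.0]
orientation: [2.171, 2.269, 0.011]
ft_force: [0.1, -0.1, -0.1]
width: 60.2
grasp_force: 0.0
t 8.0 w 60.2 at [436.4 335.4 157. ] turn [ 0.007 -0.002 -0.741]
150.0 [-399.4  127.6    6.1]
32.0 [-399.9  126.9  124.1]
```

View pics/w3.png

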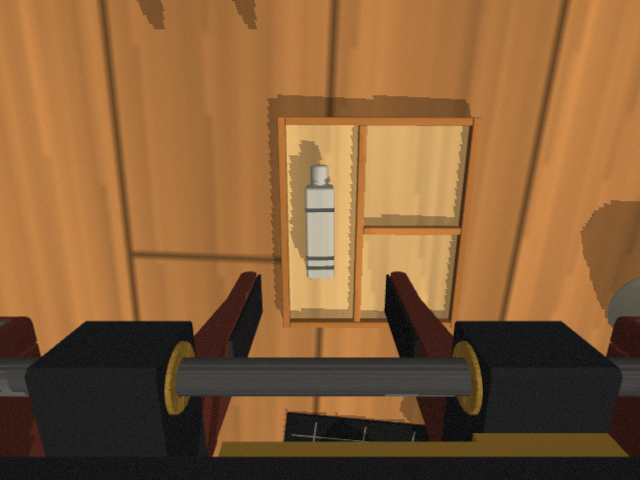

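The setter lies flat in the slot (shank (306–334, 185–277)), well clear of the walls. On to the low tin.

```bash
python3 -m inch '[[[-399,127,3,0,0,-0.74,80],[-399,127,3,0,0,-0.74,80],[-399,127,3,0,0,-0.74,80],[-399,127,3,0,0,-0.74,80],[-399,127,3,0,0,-0.74,80],[-399,127,3,0,0,-0.74,80],[-399,127,3,0,0,-0.74,80],[-399,127,3,0,0,-0.74,80],[-399,127,3,0,0,-0.74,80],[-399,127,3,0,0,-0.74,80],[-399,127,3,0,0,-0.74,80],[-399,127,3,0,0,-0.74,80],[-399,127,3,0,0,-0.74,80],[-399,127,3,0,0,-0.74,80],[-399,127,3,0,0,-0.74,80]]]';python3 g.py 581.5 -58 45 150 32
```

```text
t: 9.5
ee_pos: [578.8, -58.1, 149.8]
orientation: [1.202, 2.902, 0.0]
ft_force: [0.0, 0.4, 0.2]
width: 70.0
grasp_force: 0.0
t 9.5 w 70.0 at [578.8 -58.1 149.8] turn [0. 0. 0.]
150.0 [-1.8  2.  -0.2]
32.0 [ -1.8   2.  117.8]
```

```bash
python3 -m inch '[[[-2,2,50,0,0,0,80],[-2,2,90,0,0,0,80],[-2,2,118,0,0,0,80],[-2,2,118,0,0,0,80],[-2,2,118,0,0,0,80],[-2,2,118,0,0,0,80],[-2,2,118,0,0,0,0],[-2,2,118,0,0,0,0],[-2,2,118,0,0,0,0],[-2,2,118,0,0,0,0],[-2,2,118,0,0,0,0],[-2,2,118,0,0,0,0]]]';python3 g.py 508 381 2.5 32 150
```

```text
t: 10.7
ee_pos: [582.4, -59.1, 32.6]
orientation: [1.204, 2.9, 0.001]
ft_force: [-1.3, 0.6, 7.3]
width: 49.7
grasp_force: 30.0
t 10.7 w 49.7 at [582.4 -59.1  32.6] turn [0.001 0.001 0.74 ]
32.0 [364.2 258.1   0.5]
150.0 [ 364.1  258.2 -117.5]
```

```bash
python3 -m inch '[[[0,0,-40,0,0,0,0],[0,0,-80,0,0,0,0],[0,0,-118,0,0,0,0],[36,26,-118,0,0,0.07,0],[73,52,-118,0,0,0.15,0],[109,77,-118,0,0,0.22,0],[146,103,-118,0,0,0.3,0],[182,129,-118,0,0,0.37,0],[218,155,-118,0,0,0.44,0],[255,181,-118,0,0,0.52,0],[291,206,-118,0,0,0.59,0],[328,232,-118,0,0,0.67,0],[364,258,-118,0,0,0.74,0],[364,258,-118,0,0,0.74,0],[364,258,-118,0,0,0.74,0],[364,258,-118,0,0,0.74,0],[364,258,-118,0,0,0.74,0],[364,258,-118,0,0,0.74,0]]]';python3 g.py 508 381 2.5 150 36
```

```text
t: 12.5
ee_pos: [507.9, 379.6, 149.7]
orientation: [2.174, 2.268, -0.0]
ft_force: [0.9, 0.3, -2.0]
width: 49.4
grasp_force: 30.0
t 12.5 w 49.4 at [507.9 379.6 149.7] turn [-0.     0.    -0.001]
150.0 [ 1.4  0.2 -0.3]
36.0 [  1.4   0.2 113.7]
```

```bash
python3 -m inch '[[[1,0,50,0,0,0,0],[1,0,90,0,0,0,0],[1,0,105,0,0,0,0],[1,0,110,0,0,0,0],[1,0,113,0,0,0,0],[1,0,113.5,0,0,0,0],[1,0,113.5,0,0,0,0],[1,0,113.5,0,0,0,0],[1,0,113.5,0,0,0,0]]]'; python3 -m inch '[[[0,0,0.7,0,0,0,0],[0,0,0.7,0,0,0,0],[0,0,0.7,0,0,0,0]]]'
```

```text
t: 13.4
ee_pos: [507.8, 382.2, 37.1]
orientation: [2.172, 2.27, 0.002]
ft_force: [-0.3, 1.1, -2.5]
width: 49.3
grasp_force: 30.0
t: 13.7
ee_pos: [507.5, 382.0, 35.7]
orientation: [-2.172, -2.27, -0.0]
ft_force: [0.3, -0.0, 0.8]
width: 49.4
grasp_force: 30.0
```

```bash
python3 -m inch '[[[0,0,0.7,0,0,0,0],[0,0,0.7,0,0,0,0],[0,0,0.7,0,0,0,0]]]'
```

```text
t: 14.0
ee_pos: [507.5, 382.0, 35.7]
orientation: [2.172, 2.27, 0.0]
ft_force: [-2.4, -1.5, 8.1]
width: 49.6
grasp_force: 30.0
```

```bash
python3 -m inch '[[[0,0,0,0,0,0,72],[0,0,0,0,0,0,72],[0,0,0,0,0,0,72],[0,0,0,0,0,0,72],[0,0,-15,0,0,0,72],[0,0,-50,0,0,0,72],[0,0,-100,0,0,0,72],[0,0,-115,0,0,0,72],[0,0,-115,0,0,0,72],[0,0,-115,0,0,0,72]]]';python3 g.py 486 78 -34.5 150 32
```

```text
t: 15.0
ee_pos: [507.0, 381.5, 149.5]
orientation: [-2.172, -2.27, 0.001]
ft_force: [0.2, 0.8, -1.0]
width: 63.2
grasp_force: 0.0
t 15.0 w 63.2 at [507.  381.5 149.5] turn [-0.     0.     0.646]
150.0 [-302.3  -34.3   -0.4]
32.0 [-302.3  -34.3  117.6]
```

```bash
python3 -m inch '[[[-38,-4,0,0,0,0.08,72],[-75,-9,0,0,0,0.16,72],[-113,-13,0,0,0,0.24,72],[-151,-17,0,0,0,0.32,72],[-189,-21,0,0,0,0.4,72],[-227,-26,0,0,0,0.48,72],[-265,-30,0,0,0,0.56,72],[-302,-34,0,0,0,0.646,72],[-302,-34,0,0,0,0.646,72],[-302,-34,0,0,0,0.646,72],[-302,-34,0,0,0,0.646,72],[-302,-34,0,0,0,0.646,72],[-302,-34,0,0,0,0.646,72]]]';python3 g.py 486 78 -34.5 150 32; python3 -c "
from h import *
snap('wrist','w4.png')"
```

```text
t: 16.3
ee_pos: [486.7, 79.6, 149.5]
orientation: [-2.779, -1.465, 0.0]
ft_force: [0.4, -0.5, 0.3]
width: 63.0
grasp_force: 0.0
t 16.3 w 63.0 at [486.7  79.6 149.5] turn [-0.     0.     0.002]
150.0 [-1.7  0.3 -0.5]
32.0 [ -1.6   0.4 117.5]
```

View pics/w4.png

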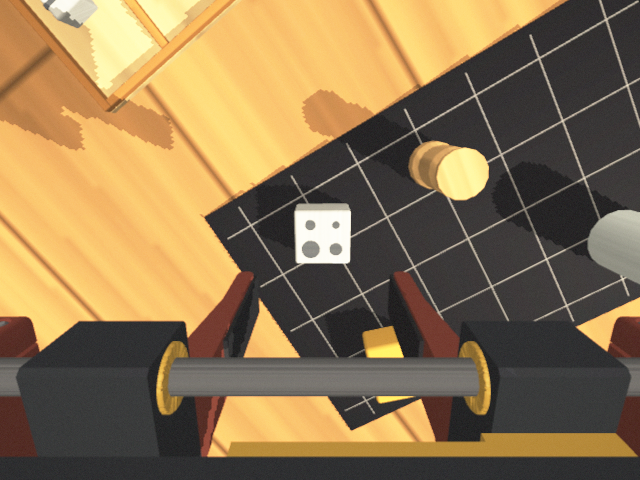

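The anvil's top sits at (294–351, 209–264), square to the fingers and centred at column 323.

```bash
python3 -m inch '[[[-1.5,0.5,50,0,0,0,72],[-1.5,0.5,90,0,0,0,72],[-1.5,0.5,118,0,0,0,72],[-1.5,0.5,118,0,0,0,72],[-1.5,0.5,118,0,0,0,72],[-1.5,0.5,118,0,0,0,72],[-1.5,0.5,118,0,0,0,0],[-1.5,0.5,118,0,0,0,0],[-1.5,0.5,118,0,0,0,0],[-1.5,0.5,118,0,0,0,0],[-1.5,0.5,118,0,0,0,0],[-1.5,0.5,118,0,0,0,0]]]';python3 g.py 511 295 2.5 32 150
```

```text
t: 17.55
ee_pos: [486.3, 77.3, 32.6]
orientation: [-2.78, -1.463, -0.001]
ft_force: [-2.7, 1.8, 8.3]
width: 41.9
grasp_force: 30.0
t 17.6 w 41.9 at [486.3  77.3  32.6] turn [ 0.    -0.    -0.646]
32.0 [ 193.4 -103.     0.6]
150.0 [ 193.4 -102.9 -117.4]
```

```bash
python3 -m inch '[[[0,0,-40,0,0,0,0],[0,0,-80,0,0,0,0],[0,0,-118,0,0,0,0],[32,-17,-118,0,0,-0.11,0],[64,-34,-118,0,0,-0.22,0],[97,-51,-118,0,0,-0.33,0],[129,-69,-118,0,0,-0.43,0],[161,-86,-118,0,0,-0.54,0],[193,-103,-118,0,0,-0.646,0],[193,-103,-118,0,0,-0.646,0],[193,-103,-118,0,0,-0.646,0],[193,-103,-118,0,0,-0.646,0],[193,-103,-118,0,0,-0.646,0],[193,-103,-118,0,0,-0.646,0]]]';python3 g.py 511 295 2.5 150 36
```

```text
t: 18.95
ee_pos: [510.7, 293.5, 149.8]
orientation: [-2.174, -2.268, 0.001]
ft_force: [-0.1, -0.7, -3.5]
width: 41.9
grasp_force: 30.0
t 18.9 w 41.9 at [510.7 293.5 149.8] turn [-0.     0.    -0.001]
150.0 [ 1.5  0.4 -0.2]
36.0 [  1.5   0.4 113.8]
```

```bash
python3 -m inch '[[[0,0,50,0,0,0,0],[0,0,90,0,0,0,0],[0,0,105,0,0,0,0],[0,0,110,0,0,0,0],[0,0,113,0,0,0,0],[0,0,113.5,0,0,0,0],[0,0,113.5,0,0,0,0],[0,0,113.5,0,0,0,0],[0,0,113.5,0,0,0,0]]]'; python3 -m inch '[[[0,0,0.7,0,0,0,0],[0,0,0.7,0,0,0,0],[0,0,1.4,0,0,0,0],[0,0,1.4,0,0,0,0],[0,0,1.4,0,0,0,0]]]'
```

```text
t: 19.85
ee_pos: [511.1, 294.8, 37.1]
orientation: [2.172, 2.27, 0.002]
ft_force: [0.1, 0.5, -4.4]
width: 42.0
grasp_force: 30.0
t: 20.35
ee_pos: [510.7, 294.5, 35.6]
orientation: [-2.172, -2.27, 0.0]
ft_force: [-2.3, -1.2, 7.0]
width: 41.6
grasp_force: 30.0
```

```bash
python3 -m inch '[[[0,0,0,0,0,0,65],[0,0,0,0,0,0,65],[0,0,0,0,0,0,65],[0,0,0,0,0,0,65],[0,0,-15,0,0,0,65],[0,0,-50,0,0,0,65],[0,0,-100,0,0,0,65],[0,0,-125,0,0,0,65],[0,0,-125,0,0,0,65],[0,0,-125,0,0,0,65]]]';python3 g.py 584.3 72.5 2.5 160 47
```

```text
t: 21.35
ee_pos: [510.9, 294.6, 161.0]
orientation: [2.172, 2.269, 0.003]
ft_force: [-0.2, -0.9, -0.1]
width: 56.8
grasp_force: 0.0
t 21.4 w 56.8 at [510.9 294.6 161. ] turn [ 0.002 -0.001  0.   ]
160.0 [-225.1   63.6    0.9]
47.0 [-225.2   63.4  113.9]
```

```bash
python3 -m inch '[[[-45,13,0,0,0,0,65],[-90,25,0,0,0,0,65],[-135,38,0,0,0,0,65],[-180,51,0,0,0,0,65],[-225,63.5,0,0,0,0,65],[-225,63.5,0,0,0,0,65],[-225,63.5,0,0,0,0,65],[-225,63.5,0,0,0,0,65],[-225,63.5,0,0,0,0,65],[-225,63.5,0,0,0,0,65]]]';python3 g.py 584.3 72.5 2.5 160 47; python3 -c "
from h import *
snap('wrist','w5.png')"
```

```text
t: 22.35
ee_pos: [583.6, 73.9, 159.7]
orientation: [-2.17, -2.272, 0.0]
ft_force: [-0.2, 0.2, 0.1]
width: 56.9
grasp_force: 0.0
t 22.4 w 56.9 at [583.6  73.9 159.7] turn [-0.    -0.     0.002]
160.0 [-1.4  0.6 -0.3]
47.0 [ -1.4   0.7 112.7]
```

View pics/w5.png

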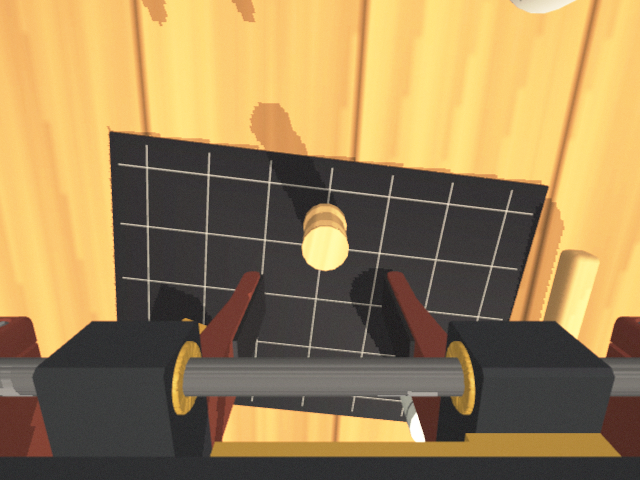

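The slicker is upright and centred between the fingers, top disc at (325,248).

```bash
python3 -m inch '[[[-1.5,0.7,40,0,0,0,65],[-1.5,0.7,80,0,0,0,65],[-1.5,0.7,112,0,0,0,65],[-1.5,0.7,112,0,0,0,65],[-1.5,0.7,112,0,0,0,65],[-1.5,0.7,112,0,0,0,65],[-1.5,0.7,112,0,0,0,0],[-1.5,0.7,112,0,0,0,0],[-1.5,0.7,112,0,0,0,0],[-1.5,0.7,112,0,0,0,0],[-1.5,0.7,112,0,0,0,0],[-1.5,0.7,112,0,0,0,0]]]';python3 g.py 484.4 -378 -4.8 47 160
```

```text
t: 23.6
ee_pos: [585.2, 71.1, 48.6]
orientation: [2.172, 2.269, 0.001]
ft_force: [-1.2, -0.5, 5.8]
width: 31.5
grasp_force: 30.0
t 23.6 w 31.5 at [585.2  71.1  48.6] turn [ 0.001 -0.     0.128]
47.0 [-444.2 -120.4    1.4]
160.0 [-444.2 -120.3 -111.6]
```

```bash
python3 -m inch '[[[0,0,-40,0,0,0,0],[0,0,-80,0,0,0,0],[0,0,-112,0,0,0,0],[-40,-11,-112,0,0,0.01,0],[-81,-22,-112,0,0,0.02,0],[-121,-33,-112,0,0,0.04,0],[-162,-44,-112,0,0,0.05,0],[-202,-55,-112,0,0,0.06,0],[-242,-66,-112,0,0,0.07,0],[-283,-77,-112,0,0,0.08,0],[-323,-88,-112,0,0,0.09,0],[-363,-99,-112,0,0,0.1,0],[-404,-110,-112,0,0,0.12,0],[-444,-120,-112,0,0,0.128,0],[-444,-120,-112,0,0,0.128,0],[-444,-120,-112,0,0,0.128,0],[-444,-120,-112,0,0,0.128,0],[-444,-120,-112,0,0,0.128,0],[-444,-120,-112,0,0,0.128,0]]]';python3 g.py 484.4 -378 -4.8 160 52; python3 -c "
from h import *
snap('wrist','w6.png')"
```

```text
t: 25.5
ee_pos: [484.9, -376.6, 159.9]
orientation: [-2.311, -2.128, -0.0]
ft_force: [-0.7, 0.5, -1.1]
width: 31.3
grasp_force: 30.0
t 25.5 w 31.3 at [ 484.9 -376.6  159.9] turn [-0.    -0.     0.001]
160.0 [-1.4 -0.3 -0.1]
52.0 [ -1.5  -0.3 107.9]
```

View pics/w6.png

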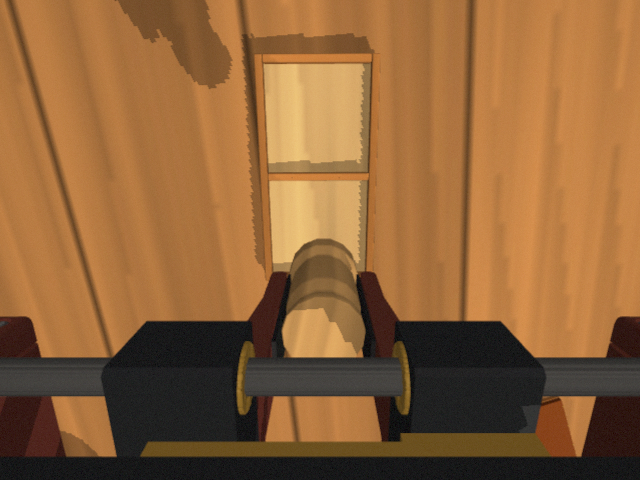

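The slicker is held upright. The edge tray's divider centre is at (319,176), its far corners are at (258,56) and (379,55), and its near left corner is around (268,272).

```bash
python3 - <<'E'
from h import *
im=load('w6.png');o=status.get_obs()
for u,v,z in [(257,55,14),(379,53,14),(267,176,14),(370,176,14),(319,176,14)]: print(wpx(im,o,u,v,z))
E
```

```text
[ 448.6 -245.9   14. ]
[ 536.8 -251.9   14. ]
[ 444.9 -333.1   14. ]
[ 526.1 -339.8   14. ]
[ 485.9 -336.5   14. ]
```

```bash
python3 -m inch '[[[-2,-1,40,0,0,0,0],[-2,-1,80,0,0,0,0],[-2,-1,98,0,0,0,0],[-2,-1,104,0,0,0,0],[-2,-1,107,0,0,0,0],[-2,-1,107.5,0,0,0,0],[-2,-1,107.5,0,0,0,0],[-2,-1,107.5,0,0,0,0],[-2,-1,107.5,0,0,0,0]]]'; python3 -m inch '[[[0,0,0.7,0,0,0,0],[0,0,0.7,0,0,0,0],[0,0,1.4,0,0,0,0],[0,0,1.4,0,0,0,0],[0,0,1.4,0,0,0,0]]]'
```

```text
t: 26.45
ee_pos: [483.7, -380.0, 53.2]
orientation: [2.312, 2.125, 0.0]
ft_force: [0.2, 0.2, -0.5]
width: 31.5
grasp_force: 30.0
t: 26.95
ee_pos: [483.3, -379.8, 51.6]
orientation: [2.313, 2.126, -0.0]
ft_force: [-2.0, 0.1, 5.3]
width: 31.5
grasp_force: 30.0
```

Contact. Release and go to the wax.

```bash
python3 -m inch '[[[0,0,0,0,0,0,60],[0,0,0,0,0,0,60],[0,0,0,0,0,0,60],[0,0,0,0,0,0,60],[0,0,0,0,0,0,60],[0,0,-15,0,0,0,60],[0,0,-50,0,0,0,60],[0,0,-100,0,0,0,60],[0,0,-110,0,0,0,60],[0,0,-110,0,0,0,60],[0,0,-110,0,0,0,60]]]';python3 g.py 468.3 -54.8 -22.5 160 32
```

```text
t: 28.05
ee_pos: [482.9, -379.4, 160.8]
orientation: [-2.312, -2.126, 0.0]
ft_force: [0.4, 0.5, -0.2]
width: 52.6
grasp_force: 0.0
t 28.1 w 52.6 at [ 482.9 -379.4  160.8] turn [-0.    -0.     0.309]
160.0 [322.2 -41.8   0.9]
32.0 [322.2 -41.7 128.9]
```

```bash
python3 -m inch '[[[40,-5,0,0,0,0.04,60],[80,-10,0,0,0,0.08,60],[120,-15,0,0,0,0.12,60],[160,-21,0,0,0,0.15,60],[200,-26,0,0,0,0.19,60],[240,-31,0,0,0,0.23,60],[280,-36,0,0,0,0.27,60],[322,-42,0,0,0,0.309,60],[322,-42,0,0,0,0.309,60],[322,-42,0,0,0,0.309,60],[322,-42,0,0,0,0.309,60],[322,-42,0,0,0,0.309,60],[322,-42,0,0,0,0.309,60]]]';python3 g.py 468.3 -54.8 -22.5 160 32; python3 -c "
from h import *
snap('wrist','w7.png')"
```

```text
t: 29.35
ee_pos: [468.4, -56.3, 160.8]
orientation: [-2.614, -1.743, 0.0]
ft_force: [-0.1, -0.1, 0.7]
width: 52.5
grasp_force: 0.0
t 29.4 w 52.5 at [468.4 -56.3 160.8] turn [-0.     0.    -0.002]
160.0 [ 1.3 -0.7  0.8]
32.0 [  1.3  -0.6 128.8]
```

View pics/w7.png

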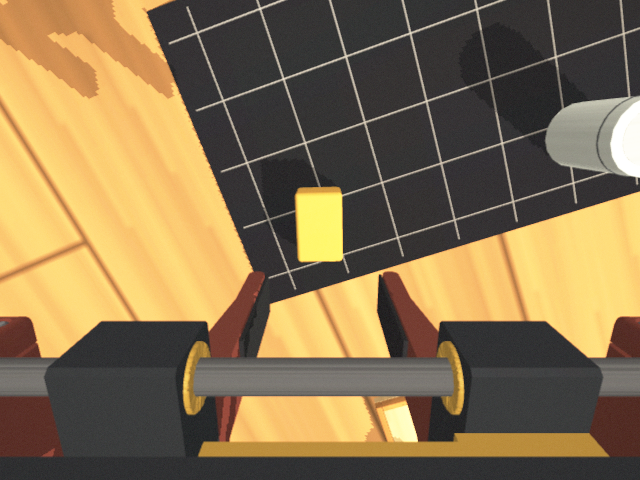

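The wax's top sits at (296–343, 190–262), square to the fingers and centred.

```bash
python3 -m inch '[[[1,-1,50,0,0,0,60],[1,-1,100,0,0,0,60],[1,-1,129,0,0,0,60],[1,-1,129,0,0,0,60],[1,-1,129,0,0,0,60],[1,-1,129,0,0,0,60],[1,-1,129,0,0,0,0],[1,-1,129,0,0,0,0],[1,-1,129,0,0,0,0],[1,-1,129,0,0,0,0],[1,-1,129,0,0,0,0]]]';python3 g.py 489.5 -293 -4.5 32 160
```

```text
t: 30.5
ee_pos: [468.5, -54.1, 33.1]
orientation: [2.611, 1.744, 0.002]
ft_force: [-1.3, -0.2, 9.1]
width: 35.8
grasp_force: 30.0
t 30.5 w 35.8 at [468.5 -54.1  33.1] turn [ 0.002 -0.    -0.314]
32.0 [-212.7  110.9    1.2]
160.0 [-212.6  111.1 -126.8]
```

```bash
python3 -m inch '[[[0,0,-40,0,0,0,0],[0,0,-80,0,0,0,0],[0,0,-127,0,0,0,0],[-35,18,-127,0,0,-0.05,0],[-71,37,-127,0,0,-0.1,0],[-106,55,-127,0,0,-0.16,0],[-142,74,-127,0,0,-0.21,0],[-177,92,-127,0,0,-0.26,0],[-212.5,111,-127,0,0,-0.314,0],[-212.5,111,-127,0,0,-0.314,0],[-212.5,111,-127,0,0,-0.314,0],[-212.5,111,-127,0,0,-0.314,0],[-212.5,111,-127,0,0,-0.314,0],[-212.5,111,-127,0,0,-0.314,0]]]';python3 g.py 489.5 -293 -4.5 160 36
```

```text
t: 31.9
ee_pos: [489.1, -291.7, 159.1]
orientation: [-2.306, -2.133, 0.0]
ft_force: [0.3, -0.3, -0.7]
width: 35.9
grasp_force: 30.0
t 31.9 w 35.9 at [ 489.1 -291.7  159.1] turn [-0.    -0.     0.001]
160.0 [-1.3  0.5 -0.9]
36.0 [ -1.3   0.5 123.1]
```

```bash
python3 -m inch '[[[-1,0.5,50,0,0,0,0],[-1,0.5,95,0,0,0,0],[-1,0.5,113,0,0,0,0],[-1,0.5,119,0,0,0,0],[-1,0.5,122,0,0,0,0],[-1,0.5,122.5,0,0,0,0],[-1,0.5,122.5,0,0,0,0],[-1,0.5,122.5,0,0,0,0],[-1,0.5,122.5,0,0,0,0]]]'; python3 -m inch '[[[0,0,0.7,0,0,0,0],[0,0,0.7,0,0,0,0],[0,0,1.4,0,0,0,0],[0,0,1.4,0,0,0,0],[0,0,1.4,0,0,0,0]]]'
```

```text
t: 32.8
ee_pos: [489.9, -294.1, 37.4]
orientation: [2.306, 2.131, 0.001]
ft_force: [0.5, 0.2, -1.0]
width: 35.8
grasp_force: 30.0
t: 33.3
ee_pos: [489.7, -294.0, 36.1]
orientation: [2.307, 2.131, 0.0]
ft_force: [-3.2, 1.4, 10.9]
width: 36.0
grasp_force: 30.0
```

Contact. Release, lift, check.

```bash
python3 -m inch '[[[0,0,0,0,0,0,60],[0,0,0,0,0,0,60],[0,0,0,0,0,0,60],[0,0,0,0,0,0,60],[0,0,-15,0,0,0,60],[0,0,-50,0,0,0,60],[0,0,-100,0,0,0,60],[0,0,-150,0,0,0,60],[0,0,-180,0,0,0,60],[0,0,-180,0,0,0,60],[0,0,-180,0,0,0,60],[0,0,-180,0,0,0,60]]]'; python3 - <<'E'
from h import *
a=snap('side','s9.png')['frame'];b=snap('scene','c9.png')['frame']; w=snap('wrist','w9.png')['frame']
p=np.vstack([np.hstack([cv2.resize(a[130:475,225:440],(374,600)),np.vstack([cv2.resize(b[140:350,70:430],(426,249)),cv2.resize(w,(426,320)),np.zeros((31,426,3),np.uint8)])])])
cv2.imwrite('pics/f.png',p[:,:,::-1])
E
```

```text
t: 34.5
ee_pos: [488.6, -293.3, 214.1]
orientation: [-2.306, -2.131, 0.001]
ft_force: [-0.6, -0.2, -0.2]
width: 52.9
grasp_force: 0.0
```

View pics/f.png

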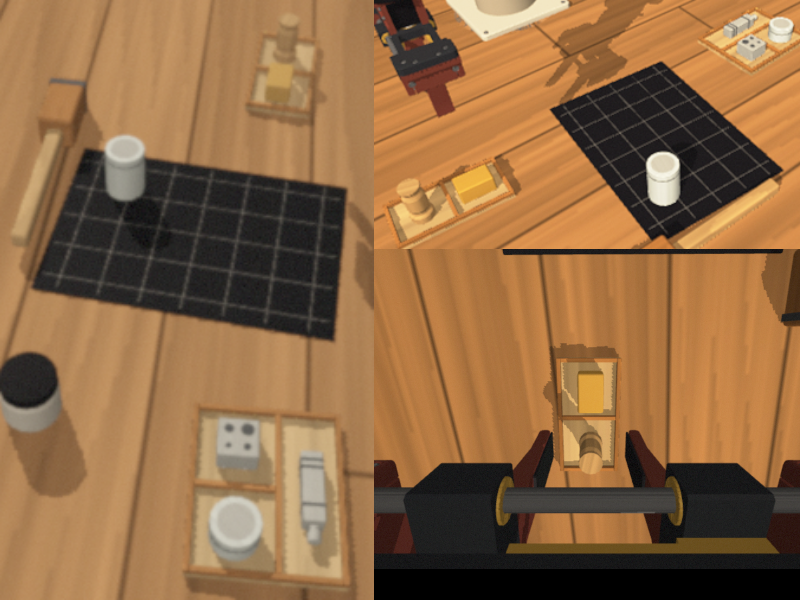

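All five pieces sit in their pockets: setter (312,495), anvil (238,442) and tin (236,528) in the left panel, slicker (590,450) and wax (590,392) in the wrist panel. The tall tin, pot and mallet are untouched.

```bash
python3 -c "
from workcell import ctrl
print(ctrl.close_job())"
```

```text
the job is handed in; nothing more can be done
None
```

The job is handed in: the final pictures show both kits complete, with all five pieces in their pockets and the tall tin, glue pot and mallet not moved, after about 35 s of robot time.

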